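# Turn an air generator's compressor over by hand and lock its flywheel

## Robot

A 7-joint arm with a two-finger parallel gripper is mounted at the origin on the work surface. World frame = base frame: x ahead of the robot, y to its left, z up, the work surface at z = 0. Lengths are in m, angles in rad, forces in N, time in s.
With the tool pointing down it reaches from about 0.4 to 0.85 m from the base axis. Payload 10.4 kg.
Tool frame: the origin (TCP) lies between the finger pads; the fingertips stand ahead of it and the grasp point (between the pads) lies 6 mm ahead of it (finger_overhang is the z of the fingertips in the tool frame, in m); z points along the fingers, y is the direction in which the jaws open and shut (so a half turn about z gives the same grasp; the last joint's range is limited). The gripper opens to 85 mm and grips with 20 to 120 N. Pads are 22 mm wide; open, the fingers measure 114 mm over their backs; the gripper's body (76 mm by 85 mm) begins 54 mm behind the grasp point. The pads swing forward as they close: fully open they stand 13 mm farther back than shut.
Start: joints at [-1.228, 0.332, -0.065, 1.46, 0.022, 1.35, -0.088], TCP at [0.224, 0.584, 0.256] pointing down, gripper open.
Joint ranges: [-2.6, 2.6], [-0.5, 2.12], [-1.47, 1.34], [0.16, 2.42], [-1.27, 4.41], [0.06, 2.06], [-2.6, 2.6]. Speed limits (rad/s): [2.22, 2.22, 2.79, 2.79, 3.14, 3.14, 3.14].

## Interface

Orientations are given as a unit quaternion [x, y, z, w].
In Python, from workcell import * gives the robot as it stands.
- The arm moves only by the shell command python3 -m creep 'ROWS' [FORCE]. ROWS is JSON, a list of rows, each a list of 7 numbers: the turn, a rotation vector about the tool's x, y, z in rad, then the shift along the tool's x, y, z in mm, then the closure in counts, from 0 (fully open) to 255 (shut). In form: [[wx, wy, wz, dx, dy, dz, claw], ...]. A call has 1 to 8 rows; each row shifts and turns the commanded pose from where the row before left it, along the tool's axes as they then stand; what a row does not reach is not made up. A row lasts 1/10 s, in which the tool goes at most 50 mm and 8.59 degrees, less where a joint would pass 70% of its speed; a pose out of reach is approached as far as the arm can. A call is refused whole if a number of a shift passes 50 or a number of a turn 0.15, either way. A call with a gripper value outside its range is refused whole. The fingers move at their own pace and stop on an object; FORCE is the grip in N (left out, the last holds). Time passes only in rows, so rows that do not move let the fingers close. It gives the time, the measured TCP pose, the force and the opening at its end, in the units of the state.
- get_obs(): the state, without advancing time (a new reading comes with each control period).
- camera(name): name is "side" or "top"; returns (picture, depth): 384x512x3 uint8, blue, green, red; 384x512 float32, m along the optical axis (not along the pixel's ray), 0 where there is no reading.
- camera_model(name): a dict with "camera_matrix" (3x3 intrinsics, pixels), "k1" (the pictures are not rectified: a ray, as slopes to the right and down, at radius r is drawn at 1 + k1 r^2 times it, then the intrinsics apply), "R" (3x3) and "t" (3): a world point X has camera coordinates R X + t. Camera axes: x right, y down, z forward; pixel columns grow to the right and rows downward; lengths in m; the calibration is good to about 2 mm. A picture is of the moment at which its call begins. camera_model takes no time and is no camera call.
- hand_in(): hands the job in, once; it reports no verdict.
The state is a dict: "clock": time; "joint_pos": joint angles; "joint_velocities": joint speeds; "tau": joint torques, N m; "position": TCP position; "ee_rot": TCP orientation; "ft_force": force on the tool from outside, world axes, zero at the start; "torque": the same for the moment, N m; "grip_width": opening from 0.0 (shut) to 1.0 (fully open).
Only numpy, scipy, OpenCV 4.12 (cv2) and the standard library are available. Lean on these libraries where they do the work, as an engineer would, in place of code of your own. Each camera call takes 0.05 s, during which the arm holds its last target.

## Task

The air generator on the bench has a new piston ring, which must be bedded in by hand before the machine is locked and moved. Hold the black crank handle and turn the flywheel clockwise, as the yellow arrow shows, taking the pump through its stiff compression point twice in one slow, steady movement, about three seconds or more a turn, never letting it race ahead past the stiff point or spring back. Then stop with the notch between the red marks facing the lock, push the red lock tab in towards the flywheel until the pawl clicks behind it and holds it, let go, and leave the other things on the bench alone.

Things in the scene. Friction and masses are not known exactly. Their poses are not given: they have to be found in the camera images.
- generator: white air generator; origin on the bench below the flywheel's shaft, in the plane of the open bay's rear wall. z up; x points into the machine along the shaft, so -x is the side it is worked from; y points left seen from there. The cabinet is 370 mm wide (y +140 to -230), 430 mm tall. The bay is open at both ends; below it a plinth 34 mm high reaches out to x = -90 mm
- overhang (a point): lower front edge of the cabinet's head, above the shaft: 310 mm over the bench and 85 mm in front of the rear wall, the same over the whole width. Because of it a gripper cannot stand upright over the handle or the lock tab; leaning back 30 to 45 degrees (fingers pointing down and into the bay, gripper body out towards the machine's -x) there is room
- hub (a point): point on the shaft's axis, 165 mm above the bench and 88.5 mm in front of the rear wall, level with the middle of the handle's length. Axes as generator
- crank (a joint): flywheel in rad, counting on over the turns, growing clockwise seen from the front. At 0 (and 6.28, 12.57) the handle is above the shaft and the notch faces the lock. Handle centre from hub: y = -62 sin, z = 62 cos mm. Starts at -1.3 to 0.8. Friction 2 N at the handle, else stays put; stiff from 2.1, up to 14 N; dead centre 3.14; then pushes on as hard until 4.2; the same each turn
- notch (a point): middle of the notch in the flywheel's rim, at 88 mm radius: 20 mm wide, between two red marks, turning with the wheel. The flywheel is 176 mm across, blue with a steel rim 25 mm thick, its front 37 mm in front of the rear wall. The lock bolt is to its right (machine -y), level with the shaft
- grip: black crank handle, a round grip 26 mm in diameter and 70 mm long that spins freely on its pin; origin at its centre, its axis lies along the machine's x, from 53.5 to 123.5 mm in front of the rear wall, at 62 mm from the shaft's axis
- lock_tab (a point): point in the red lock tab, a plate 14 mm thick (along machine y), 40 mm tall, standing out to 118 mm in front of the rear wall; this point is 21 mm inside its outer edge, halfway up, 165 mm above the bench, at machine y = -165 mm when the lock is out. It slides along +y, towards the flywheel
- lock (a joint): travel of the lock bolt in m: 0 out, 0.022 fully in against its stop. Sprung outwards with 3 to 6 N. Its round 12 mm nose meets the rim after 6 mm unless the notch is before it. From about 0.004 the pawl adds up to some 10 N; at about 0.0185 it drops behind the bolt's tooth (click) and holds the bolt in
- cover: the bay's removed cover, a white plate 200 x 300 x 4 mm lying on the bench; origin at the underside's centre
- screwdriver: screwdriver lying on the bench, along its x
- tray: steel parts tray 140 x 100 x 30 mm; origin at the underside's centre
- old_ring: worn black piston ring, 52 mm across, 8 mm thick, in the tray
- amber_bottle: amber bottle, 60 mm in diameter, 110 mm tall; origin at its foot
- vial_rack: blue rack of vials, 70 x 160 x 55 mm; origin at the underside's centre
- flow_meter: grey hand-held flow meter lying flat, 130 x 65 x 30 mm; origin at the underside's centre

How it is judged:
On the way, in this order (a step that is already met when the one before it is completed fails the run):
1. the handle is held in the fingers and kept moving while the pump is taken through its first stiff point (value of joint crank between 3 and 4.3 rad and contact force between the fingers and grip above 1 N and velocity of joint crank above 0.05 rad/s), for 0.1 s.
2. the handle is held in the fingers and kept moving while the pump is taken through its second stiff point (value of joint crank between 9.28 and 10.6 rad and contact force between the fingers and grip above 1 N and velocity of joint crank above 0.05 rad/s), for 0.1 s.
3. the flywheel stands with its notch at the lock and the bolt is pushed in until the pawl has clicked (value of joint crank between 12.41 and 12.72 rad and value of joint lock above 0.017 m), for 0.1 s.
At the end, for the whole second after the job is handed in: the flywheel has gone twice through the stiff point and stands, at rest, with the notch at the lock (crank joint 12.57 within 0.15 rad), and the lock bolt is in and held by the pawl (more than 16.5 mm in) (value of joint lock above 0.0165 m and value of joint crank between 12.41 and 12.72 rad and velocity of joint crank between -0.1 and 0.1 rad/s); the robot touches nothing.
It fails at once if the flywheel races (faster than 5 rad/s) (velocity of joint crank above 5 rad/s).
It fails at once if the flywheel springs back (faster than 2 rad/s backwards) (velocity of joint crank below -2 rad/s).
It fails at once if a thing lying on the bench is moved by more than 30 mm (distance of any of cover, screwdriver, tray, old_ring, amber_bottle, vial_rack, flow_meter from where it was at the start of the episode above 0.03 m).
It also fails if it takes over 72 s, if anything falls off the work surface, if the arm or the gripper's body presses on something with over 40 N, if the wrist force passes 120 N, or if a joint passes its speed limit or range.

## Working session

There is one attempt and no reset: what is moved stays moved. The work goes in short steps, Python scripts to look and compute and a shell command to move; the robot and the scene stay as the last step left them, time stands still between calls to the robot, and variables do not carry over. Pictures are saved under pics/ and viewed, and the job is handed in when it is done.

```bash
ls; mkdir -p pics; python3 - <<'E'
from workcell import *
import cv2,json
o=get_obs();print(o)
for n in("side","top"):
    p,d=camera(n);cv2.imwrite(f"pics/{n}0.png",p);import numpy as np;np.save(f"/tmp/{n}0.npy",d)
    print(n,camera_model(n))
E
```

```text
pics
{'clock': 0.0, 'joint_pos': array([-1.22761867,  0.33287392, -0.06470005,  1.46095359,  0.0215717 ,
        1.34991211, -0.08848335]), 'joint_velocities': array([-1.37816203e-03,  9.26444160e-04, -1.19936831e-03,  1.30893729e-03,
       -8.95909406e-05,  4.35106511e-04,  1.64609945e-04]), 'tau': array([ 1.09946537e-03, -6.25421405e+01,  4.95181116e-02, -3.91603553e+01,
        1.62384968e-02,  9.53049195e-03, -1.12525530e-06]), 'position': array([0.22341798, 0.58332815, 0.25550877]), 'ee_rot': array([ 1.81855332e-01,  9.83325028e-01, -7.17739166e-04, -1.11946616e-04]), 'ft_force': array([-0.27712442,  0.21806994, -0.30343718]), 'torque': array([ 0.00141832, -0.0020657 ,  0.00022198]), 'grip_width': 1.0036251508971847}
side {'camera_matrix': array([[481.98210444,   0.        , 257.77004931],
       [  0.        , 481.98210444, 194.25302001],
       [  0.        ,   0.        ,   1.        ]]), 'k1': -0.10569893222047684, 'R': array([[ 0.97739167, -0.21138088, -0.00486272],
       [-0.15637361, -0.70718471, -0.68951945],
       [ 0.14231239,  0.67469097, -0.72425084]]), 't': array([-0.56588741,  0.1595325 ,  1.32203931])}
top {'camera_matrix': array([[395.25714876,   0.        , 262.79529801],
       [  0.        , 395.25714876, 193.18519117],
       [  0.        ,   0.        ,   1.        ]]), 'k1': -0.03221752752798448, 'R': array([[-0.01239157, -0.99990959,  0.00522158],
       [-0.98678477,  0.01138485, -0.16163604],
       [ 0.16156198, -0.0071555 , -0.98683662]]), 't': array([-0.08923426,  0.56769244,  1.076182  ])}
```

View pics/side0.png

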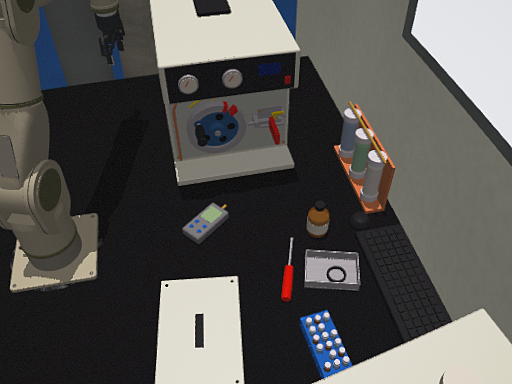

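View pics/top0.png

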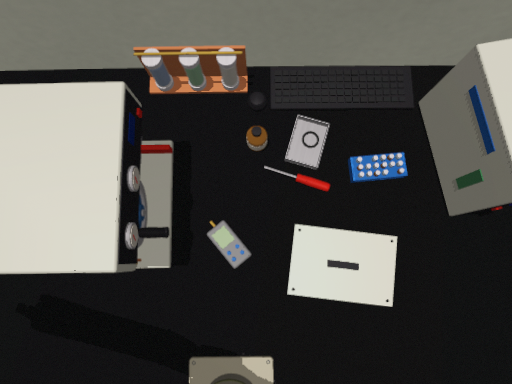

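```bash
python3 - <<'E'
import cv2
s=cv2.imread("pics/side0.png");t=cv2.imread("pics/top0.png")
cv2.imwrite("pics/s0c.png",cv2.resize(s[60:200,150:310],None,fx=5,fy=5,interpolation=cv2.INTER_CUBIC)[:,:800][:600+100])
cv2.imwrite("pics/s0c.png",cv2.resize(s[75:195,150:310],None,fx=5,fy=5,interpolation=cv2.INTER_CUBIC))
cv2.imwrite("pics/t0c.png",cv2.resize(t[75:285,80:200],None,fx=2.85,fy=2.85,interpolation=cv2.INTER_CUBIC))
E
```

```text
(no output)
```

View pics/s0c.png

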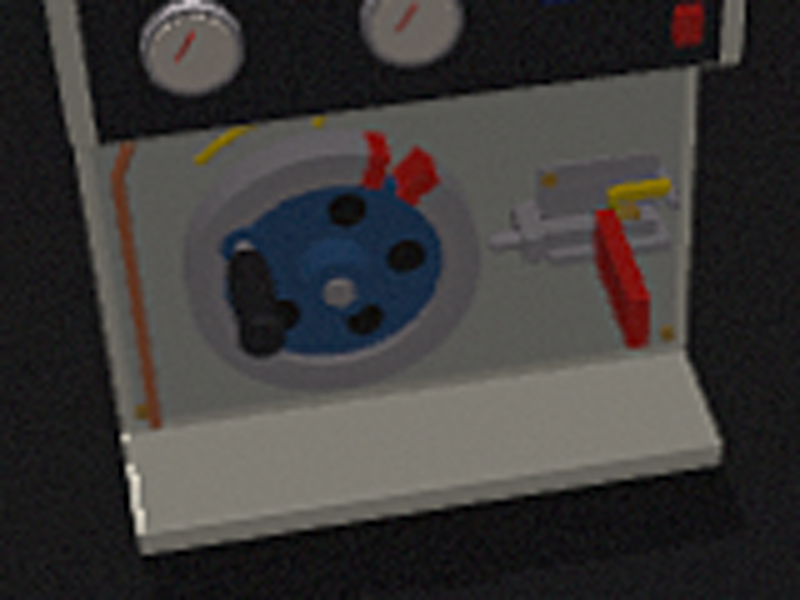

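View pics/t0c.png

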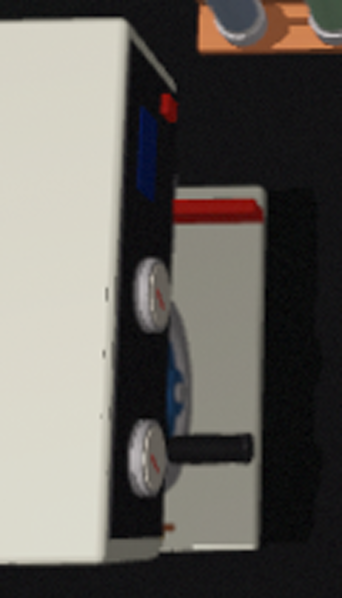

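```bash
cat > h.py <<'E'
from workcell import *
import numpy as np,cv2
from scipy.spatial.transform import Rotation as Rn
from scipy.optimize import least_squares
M={n:camera_model(n) for n in("side","top")}
def proj(n,X):
    m=M[n];c=m["R"]@X+m["t"];a=c[:2]/c[2];a=a*(1+m["k1"]*(a@a));K=m["camera_matrix"]
    return np.array([K[0,0]*a[0]+K[0,2],K[1,1]*a[1]+K[1,2]])
def pose(p):
    c,s=np.cos(p[2]),np.sin(p[2])
    return np.array([[c,-s,0],[s,c,0],[0,0,1]]),np.array([p[0],p[1],0])
E
cat > fit.py <<'E'
from h import *
S=lambda u,v:("side",150+u/5-.4,75+v/5-.4)
T=lambda u,v:("top",80+u/2.85-.3,75+v/2.85-.3)
H=lambda th:(-.1235,-.062*np.sin(th),.165+.062*np.cos(th))
obs=[(S(140,537),(-.09,.14,.034)),(S(720,437),(-.09,-.23,.034)),(S(145,552),(-.09,.14,0)),(S(720,462),(-.09,-.23,0)),
(T(265,187),(-.09,-.23,.034)),(T(257,548),(-.09,.14,.034)),(S(262,335),H),(T(252,448),H),
(T(262,220),(-.118,-.158,.185)),(T(262,207),(-.118,-.172,.185)),
(S(637,345),(-.118,-.165,.145)),(S(640,292),(-.118,-.165,.185)),(S(105,143),(-.085,.14,.31))]
def f(p):
    R,t=pose(p);r=[]
    for (n,u,v),X in obs:
        X=X(p[3]) if callable(X) else X
        r+=list(proj(n,R@np.array(X)+t)-[u,v])
    return np.array(r)
s=least_squares(f,[.5,.5,np.pi/2,-1.2],loss="soft_l1")
print(s.x);print(f(s.x).reshape(-1,2).round(1))
E
python3 fit.py
```

```text
[ 0.50258235  0.25821164  1.56785846 -0.97346865]
[[-1.2 -0.8]
 [ 0.5  1.4]
 [-0.8  4. ]
 [-0.   4.3]
 [-0.2 -1. ]
 [-1.   0.2]
 [-0.   0.6]
 [-0.2 -0.6]
 [-2.  -3. ]
 [-1.9 -3.7]
 [-0.1  1.5]
 [-0.3  1.5]
 [-7.2  2.8]]
```

```bash
cat >> h.py <<'E'
def unproj(n,d,u,v):
    m=M[n];K=m["camera_matrix"]
    b=cv2.undistortPoints(np.array([[[u,v]]],float),K,np.array([m["k1"],0,0,0,0.]))[0,0]
    z=d[int(round(v)),int(round(u))]
    return m["R"].T@(np.array([b[0]*z,b[1]*z,z])-m["t"])
E
python3 - <<'E'
from h import *
d=np.load('/tmp/top0.npy');s=np.load('/tmp/side0.npy')
T=lambda u,v:(80+u/2.85-.3,75+v/2.85-.3)
S=lambda u,v:(150+u/5-.4,75+v/5-.4)
for n,q in dict(plR=(262,192),plL=(254,542),plmid=(255,350),tabfr=(255,212),tabmid=(220,210),tabside=(255,219),handend=(250,447),hand2=(220,448),hand3=(190,448),head=(112,300)).items(): print(n,unproj("top",d,*T(*q)).round(4))
for n,q in dict(plR=(712,437),plL=(150,530),tabf=(637,320),tabfU=(638,300),hand=(262,335),hand2=(250,285),shaft=(340,292),wheel=(330,240),rim=(210,270),redM1=(377,160),redM2=(415,178),bolt=(505,242)).items(): print(n,unproj("side",s,*S(*q)).round(4))
E
```

```text
plR [0.7243 0.1702 0.0323]
plL [0.3687 0.1697 0.0307]
plmid [0.5591 0.1726 0.0341]
tabfr [0.6608 0.1416 0.1815]
tabmid [0.6614 0.1714 0.1875]
tabside [0.6605 0.1466 0.1595]
handend [0.4496 0.1335 0.2114]
hand2 [0.4491 0.1588 0.2104]
hand3 [0.4494 0.1842 0.2098]
head [0.5323 0.1762 0.4284]
plR [0.7285 0.1784 0.0312]
plL [0.3719 0.1725 0.0306]
tabf [0.6673 0.1416 0.1681]
tabfU [0.6681 0.1437 0.1811]
hand [0.4512 0.1347 0.2023]
hand2 [0.4496 0.1687 0.2112]
shaft [0.5035 0.2045 0.168 ]
wheel [0.5026 0.2291 0.1879]
rim [0.4305 0.2235 0.1826]
redM1 [0.5325 0.2218 0.2458]
redM2 [0.554  0.223  0.2287]
bolt [0.6076 0.2301 0.1676]
```

```bash
python3 -m creep '[[0,0,0,0,0,-50,0],[0,0,0,0,0,-50,0],[0,0,0,0,0,-50,0],[0,0,0,0,0,-50,0],[0,0,0,0,0,-50,0],[0,0,0,0,0,-50,0]]' 60; cat > st.py <<'E'
# remaining to target: python3 st.py x y z lean_deg  -> rotvec about tool axes, shift in tool axes (mm), for grasp point
import sys;from h import *
o=get_obs();R=Rn.from_quat(o['ee_rot']).as_matrix();p=o['position']
print('t',o['clock'].__round__(2),'tcp',p.round(4),'F',o['ft_force'].round(1),'w',round(o['grip_width'],3));print('q',o['joint_pos'].round(2));print('toolz',R[:,2].round(3),'tooly',R[:,1].round(3))
if len(sys.argv)>4:
    a=np.radians(float(sys.argv[4]));c,s=np.cos(a),np.sin(a)
    Rt=np.array([[0,1,0],[c,0,s],[s,0,-c]])
    rv=Rn.from_matrix(R.T@Rt).as_rotvec();T=np.array(sys.argv[1:4],float)
    tcp=T-.006*Rt[:,2]
    print('rot',rv.round(3),'shift now-axes',(R.T@(tcp-p)*1e3).round(1),'final-axes',(Rt.T@(tcp-p)*1e3).round(1),'world',((tcp-p)*1e3).round(1))
E
python3 st.py .45 .0 .35 35
```

```text
clock: 0.7
position: [0.2234, 0.5829, 0.5584]
ee_rot: [0.182, 0.983, 0.0, 0.0]
ft_force: [0.9, 1.7, 1.4]
grip_width: 0.997
t 0.7 tcp [0.2234 0.5829 0.5584] F [0.9 1.7 1.4] w 0.997
q [-1.26  0.41 -0.03  0.73  0.02  2.01 -0.08]
toolz [ 0.  0. -1.] tooly [0.358 0.934 0.   ]
rot [-0.367  0.534  1.165] shift now-axes [-421.4 -466.5  203.4] final-axes [-597.   226.6 -169.6] world [ 226.6 -586.4 -203.5]
```

```bash
python3 -m creep '[[0,0,0,-26,-33,0,0],[0,0,0,-26,-33,0,0],[0,0,0,-26,-33,0,0],[0,0,0,-26,-33,0,0],[0,0,0,-26,-33,0,0],[0,0,0,-26,-33,0,0],[0,0,0,-26,-33,0,0]]'; python3 st.py .42 .0 .4 35
```

```text
clock: 1.4
position: [0.3111, 0.301, 0.5561]
ee_rot: [0.182, 0.983, -0.0, -0.0]
ft_force: [0.9, 0.3, 1.0]
grip_width: 1.0
t 1.4 tcp [0.3111 0.301  0.5561] F [0.9 0.3 1. ] w 1.0
q [-0.98 -0.07  0.1   1.29  0.01  1.92  0.32]
toolz [-0.  0. -1.] tooly [ 0.358  0.934 -0.   ]
rot [-0.368  0.534  1.165] shift now-axes [-210.6 -245.3  151.1] final-axes [-336.1  108.9  -50.8] world [ 108.9 -304.4 -151.2]
```

```bash
python3 -m creep '[[0,0,0,-26,-36,0,0],[0,0,0,-26,-36,0,0],[0,0,0,-26,-36,0,0],[0,0,0,-26,-36,0,0],[0,0,0,-26,-36,0,0],[0,0,0,-26,-36,0,0],[0,0,0,-26,-36,0,0]]'; python3 -m creep '[[-0.037,0.053,0.116,0,0,0,0],[-0.037,0.053,0.116,0,0,0,0],[-0.037,0.053,0.116,0,0,0,0],[-0.037,0.053,0.116,0,0,0,0],[-0.037,0.053,0.116,0,0,0,0],[-0.037,0.053,0.116,0,0,0,0],[-0.037,0.053,0.116,0,0,0,0],[-0.037,0.053,0.116,0,0,0,0]]' ; python3 st.py .45 .05 .4 35
```

```text
clock: 2.1
position: [0.3906, 0.0004, 0.5561]
ee_rot: [0.182, 0.983, 0.0, -0.0]
ft_force: [1.4, 0.8, 0.6]
grip_width: 1.0
clock: 2.9
position: [0.3908, 0.0023, 0.556]
ee_rot: [0.594, 0.765, 0.176, -0.174]
ft_force: [-0.2, 0.6, 1.1]
grip_width: 0.997
t 2.9 tcp [0.3908 0.0023 0.556 ] F [-0.2  0.6  1.1] w 0.997
q [-0.57 -0.18  0.68  1.42 -0.41  1.94  0.22]
toolz [-0.058  0.477 -0.877] tooly [0.971 0.233 0.063]
rot [-0.071  0.106  0.233] shift now-axes [-48.3  58.3 150.2] final-axes [-50.4  59.2 149.2] world [  59.2   44.2 -151.1]
```

```bash
python3 -m creep '[[-0.036,0.053,0.116,0,0,0,0],[-0.036,0.053,0.116,0,0,0,0],[0,0,0,-25,30,40,0],[0,0,0,-25,30,40,0],[0,0,0,0,0,40,0],[0,0,0,0,0,30,0]]'; python3 st.py .4505 .106 .2635 35; python3 -c "
import workcell;print([x for x in dir(workcell) if x[0]!='_']); print(getattr(workcell,'finger_overhang',None))"
```

```text
clock: 3.5
position: [0.4445, 0.048, 0.4117]
ee_rot: [0.673, 0.676, 0.211, -0.212]
ft_force: [0.8, -0.1, 0.6]
grip_width: 0.999
t 3.5 tcp [0.4445 0.048  0.4117] F [ 0.8 -0.1  0.6] w 0.999
q [-0.56 -0.13  0.69  1.73 -0.52  1.6   0.14]
toolz [-0.002  0.571 -0.821] tooly [1.    0.005 0.   ]
rot [-0.002  0.003  0.004] shift now-axes [-37.1   6.2 148.8] final-axes [-37.5   6.  148.7] world [   6.    54.6 -143.3]
['MotionError', 'camera', 'camera_model', 'finger_overhang', 'get_obs', 'hand_in']
0.025
```

```bash
python3 -m creep '[[0,0,0,-12,2,38,0],[0,0,0,-12,2,38,0],[0,0,0,-13,2,38,0],[0,0,0,0,0,35,0],[0,0,0,0,0,0,0]]'; python3 st.py .4505 .152 .198 35; python3 - <<'E'
from h import *
for n in("side","top"):
    p,d=camera(n);np.save(f"/tmp/{n}1.npy",d)
    c=p[75:195,150:310] if n=="side" else p[95:275,100:260]
    cv2.imwrite(f"pics/{n}1.png",cv2.resize(c,None,fx=4 if n=="side" else 3,fy=4 if n=="side" else 3,interpolation=cv2.INTER_CUBIC))
E
```

```text
clock: 4.0
position: [0.4485, 0.1041, 0.2675]
ee_rot: [0.672, 0.677, 0.21, -0.213]
ft_force: [-0.6, -0.3, 0.1]
grip_width: 0.999
t 4.0 tcp [0.4485 0.1041 0.2675] F [-0.6 -0.3  0.1] w 0.999
q [-0.6  -0.04  0.66  1.97 -0.6   1.31  0.26]
toolz [-0.007  0.571 -0.821] tooly [ 1.     0.008 -0.003]
rot [-0.007  0.003  0.005] shift now-axes [-0.4  2.5 78.4] final-axes [-0.6  2.  78.4] world [  2.   44.5 -64.6]
```

View pics/side1.png

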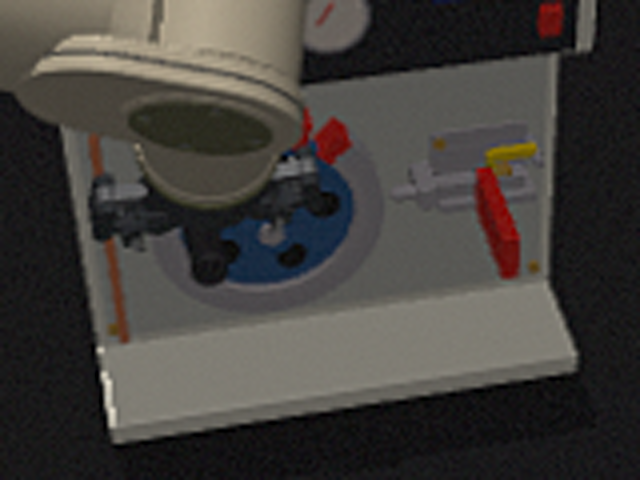

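View pics/top1.png

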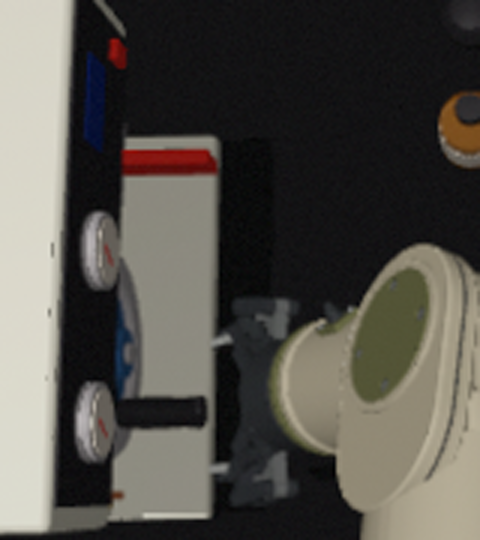

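```bash
python3 -m creep '[[0,0,0,0,1,40,0],[0,0,0,0,1,38,0],[0,0,0,0,0,0,0]]'; python3 st.py .4505 .152 .198 35;  python3 -m creep '[[0,0,0,0,0,0,255],[0,0,0,0,0,0,255],[0,0,0,0,0,0,255],[0,0,0,0,0,0,255],[0,0,0,0,0,0,255]]' 50;python3 st.py .4505 .152 .198 35
```

```text
clock: 4.4
position: [0.4517, 0.1482, 0.2056]
ee_rot: [0.672, 0.677, 0.211, -0.212]
ft_force: [-0.8, -0.1, -0.2]
grip_width: 1.002
t 4.4 tcp [0.4517 0.1482 0.2056] F [-0.8 -0.1 -0.2] w 1.002
q [-0.64  0.04  0.63  2.05 -0.7   1.16  0.32]
toolz [-0.004  0.571 -0.821] tooly [1.    0.008 0.001]
rot [-0.004  0.003  0.007] shift now-axes [-1.2 -1.2  2.4] final-axes [-1.2 -1.2  2.4] world [-1.2  0.4 -2.7]
clock: 4.9
position: [0.4524, 0.1456, 0.2079]
ee_rot: [0.672, 0.677, 0.212, -0.212]
ft_force: [-8.2, -6.1, 4.4]
grip_width: 0.288
t 4.9 tcp [0.4524 0.1456 0.2079] F [-8.2 -6.1  4.4] w 0.288
q [-0.64  0.03  0.64  2.05 -0.69  1.17  0.32]
toolz [-0.001  0.572 -0.82 ] tooly [1.    0.005 0.003]
rot [-0.001  0.002  0.006] shift now-axes [-0.4 -1.9  5.8] final-axes [-0.4 -1.9  5.8] world [-1.9  3.  -5. ]
```

```bash
cat > plan.py <<'E'
import numpy as np,sys
# theta list -> tool-frame rows (dx,dy,dz), lean 35, r 62 (mm)
def rows(ths,c=np.cos(np.radians(35)),s=np.sin(np.radians(35)),r=62):
    P=np.array([[s*r*np.cos(t),r*np.sin(t),-c*r*np.cos(t)] for t in ths]);P-=P[0];P=P.round(1);return np.diff(P,axis=0).round(1)
a,b,n=map(float,sys.argv[1:]);R=rows(np.linspace(a,b,int(n)+1))
for i in range(0,len(R),8): print('['+','.join('[0,0,0,%g,%g,%g,255]'%tuple(x+0.) for x in R[i:i+8])+']')
E
python3 plan.py -.958 0 8; echo; python3 plan.py 0 6.28319 48
```

```text
[[0,0,0,3.3,4.6,-4.8,255],[0,0,0,3,5.3,-4.2,255],[0,0,0,2.6,5.9,-3.7,255],[0,0,0,2.2,6.3,-3.2,255],[0,0,0,1.7,6.8,-2.4,255],[0,0,0,1.3,7.1,-1.8,255],[0,0,0,0.8,7.3,-1.1,255],[0,0,0,0.2,7.4,-0.4,255]]

[[0,0,0,-0.3,8.1,0.4,255],[0,0,0,-0.9,7.9,1.3,255],[0,0,0,-1.5,7.7,2.2,255],[0,0,0,-2.1,7.3,2.9,255],[0,0,0,-2.5,6.7,3.7,255],[0,0,0,-3.1,6.1,4.4,255],[0,0,0,-3.5,5.4,5,255],[0,0,0,-3.9,4.5,5.5,255]]
[[0,0,0,-4.2,3.6,6,255],[0,0,0,-4.4,2.6,6.2,255],[0,0,0,-4.5,1.6,6.6,255],[0,0,0,-4.7,0.5,6.6,255],[0,0,0,-4.6,-0.5,6.6,255],[0,0,0,-4.6,-1.6,6.5,255],[0,0,0,-4.4,-2.6,6.3,255],[0,0,0,-4.1,-3.6,6,255]]
[[0,0,0,-3.9,-4.5,5.5,255],[0,0,0,-3.5,-5.4,5,255],[0,0,0,-3.1,-6.1,4.4,255],[0,0,0,-2.6,-6.7,3.7,255],[0,0,0,-2,-7.3,2.9,255],[0,0,0,-1.5,-7.7,2.1,255],[0,0,0,-0.9,-7.9,1.3,255],[0,0,0,-0.3,-8.1,0.5,255]]
[[0,0,0,0.3,-8.1,-0.5,255],[0,0,0,0.9,-7.9,-1.3,255],[0,0,0,1.5,-7.7,-2.1,255],[0,0,0,2,-7.3,-2.9,255],[0,0,0,2.6,-6.7,-3.7,255],[0,0,0,3.1,-6.1,-4.4,255],[0,0,0,3.5,-5.4,-5,255],[0,0,0,3.9,-4.5,-5.5,255]]
[[0,0,0,4.1,-3.6,-6,255],[0,0,0,4.4,-2.6,-6.3,255],[0,0,0,4.6,-1.6,-6.5,255],[0,0,0,4.6,-0.5,-6.6,255],[0,0,0,4.7,0.5,-6.6,255],[0,0,0,4.5,1.6,-6.6,255],[0,0,0,4.4,2.6,-6.2,255],[0,0,0,4.2,3.6,-6,255]]
[[0,0,0,3.9,4.5,-5.5,255],[0,0,0,3.5,5.4,-5,255],[0,0,0,3.1,6.1,-4.4,255],[0,0,0,2.5,6.7,-3.7,255],[0,0,0,2.1,7.3,-2.9,255],[0,0,0,1.5,7.7,-2.2,255],[0,0,0,0.9,7.9,-1.3,255],[0,0,0,0.3,8.1,-0.4,255]]
```

```bash
python3 -m creep '[[0,0,0,3.3,4.6,-4.8,255],[0,0,0,3,5.3,-4.2,255],[0,0,0,2.6,5.9,-3.7,255],[0,0,0,2.2,6.3,-3.2,255],[0,0,0,1.7,6.8,-2.4,255],[0,0,0,1.3,7.1,-1.8,255],[0,0,0,0.8,7.3,-1.1,255],[0,0,0,0.2,7.4,-0.4,255]]' 70; python3 st.py .5025 .152 .227 35
```

```text
clock: 5.7
position: [0.5037, 0.1458, 0.2334]
ee_rot: [0.673, 0.677, 0.212, -0.211]
ft_force: [-2.2, -4.5, -6.0]
grip_width: 0.285
t 5.7 tcp [0.5037 0.1458 0.2334] F [-2.2 -4.5 -6. ] w 0.285
q [-0.62  0.14  0.65  1.91 -0.74  1.25  0.32]
toolz [-0.     0.571 -0.821] tooly [1.    0.005 0.003]
rot [-0.     0.003  0.005] shift now-axes [ 1.4 -1.2  2.8] final-axes [ 1.4 -1.2  2.9] world [-1.2  2.8 -1.5]
```

```bash
python3 -m creep '[[0,0,0,-0.3,8.1,0.4,255],[0,0,0,-0.9,7.9,1.3,255],[0,0,0,-1.5,7.7,2.2,255],[0,0,0,-2.1,7.3,2.9,255],[0,0,0,-2.5,6.7,3.7,255],[0,0,0,-3.1,6.1,4.4,255],[0,0,0,-3.5,5.4,5,255],[0,0,0,-3.9,4.5,5.5,255]]'
python3 -m creep '[[0,0,0,-4.2,3.6,6,255],[0,0,0,-4.4,2.6,6.2,255],[0,0,0,-4.5,1.6,6.6,255],[0,0,0,-4.7,0.5,6.6,255],[0,0,0,-4.6,-0.5,6.6,255],[0,0,0,-4.6,-1.6,6.5,255],[0,0,0,-4.4,-2.6,6.3,255],[0,0,0,-4.1,-3.6,6,255]]'; python3 st.py .556 .152 .134 35
```

```text
clock: 6.5
position: [0.5564, 0.146, 0.2018]
ee_rot: [0.673, 0.677, 0.211, -0.212]
ft_force: [-10.2, -5.5, -3.4]
grip_width: 0.283
clock: 7.3
position: [0.5566, 0.146, 0.141]
ee_rot: [0.672, 0.677, 0.212, -0.212]
ft_force: [-11.3, -10.1, 11.1]
grip_width: 0.283
t 7.3 tcp [0.5566 0.146  0.141 ] F [-11.3 -10.1  11.1] w 0.283
q [-0.53  0.4   0.61  1.85 -0.92  1.2   0.52]
toolz [-0.002  0.572 -0.82 ] tooly [1.    0.006 0.001]
rot [-0.002  0.002  0.006] shift now-axes [ 0.9 -0.6  3.1] final-axes [ 0.9 -0.6  3.1] world [-0.6  2.5 -2.1]
```

```bash
python3 -m creep '[[0,0,0,-3.9,-4.5,5.5,255],[0,0,0,-3.5,-5.4,5,255],[0,0,0,-3.1,-6.1,4.4,255],[0,0,0,-2.6,-6.7,3.7,255],[0,0,0,-2,-7.3,2.9,255],[0,0,0,-1.5,-7.7,2.1,255],[0,0,0,-0.9,-7.9,1.3,255],[0,0,0,-0.3,-8.1,0.5,255]]';python3 st.py .5025 .152 .103 35
```

```text
clock: 8.1
position: [0.5068, 0.1457, 0.1098]
ee_rot: [0.673, 0.676, 0.214, -0.208]
ft_force: [9.2, 0.8, -13.2]
grip_width: 0.282
t 8.1 tcp [0.5068 0.1457 0.1098] F [  9.2   0.8 -13.2] w 0.282
q [-0.55  0.33  0.61  2.01 -0.93  1.1   0.58]
toolz [ 0.007  0.57  -0.822] tooly [1.    0.002 0.009]
rot [0.007 0.005 0.006] shift now-axes [ 1.3 -4.3  3.1] final-axes [ 1.3 -4.3  3.2] world [-4.3  2.9 -1.9]
```

```bash
python3 -m creep '[[0,0,0,0.3,-8.1,-0.5,255],[0,0,0,0.9,-7.9,-1.3,255],[0,0,0,1.5,-7.7,-2.1,255],[0,0,0,2,-7.3,-2.9,255],[0,0,0,2.6,-6.7,-3.7,255],[0,0,0,3.1,-6.1,-4.4,255],[0,0,0,3.5,-5.4,-5,255],[0,0,0,3.9,-4.5,-5.5,255]]';python3 st.py .449 .152 .134 35
```

```text
clock: 8.9
position: [0.4485, 0.1456, 0.1406]
ee_rot: [0.673, 0.677, 0.212, -0.212]
ft_force: [-4.9, -7.3, -3.0]
grip_width: 0.284
t 8.9 tcp [0.4485 0.1456 0.1406] F [-4.9 -7.3 -3. ] w 0.284
q [-0.61  0.14  0.63  2.12 -0.81  1.08  0.48]
toolz [-0.002  0.572 -0.82 ] tooly [1.    0.006 0.001]
rot [-0.002  0.002  0.005] shift now-axes [1.5 0.5 3.1] final-axes [1.5 0.5 3.1] world [ 0.5  3.  -1.6]
```

```bash
python3 -m creep '[[0,0,0,4.1,-3.6,-6,255],[0,0,0,4.4,-2.6,-6.3,255],[0,0,0,4.6,-1.6,-6.5,255],[0,0,0,4.6,-0.5,-6.6,255],[0,0,0,4.7,0.5,-6.6,255],[0,0,0,4.5,1.6,-6.6,255],[0,0,0,4.4,2.6,-6.2,255],[0,0,0,4.2,3.6,-6,255]]';python3 st.py .449 .152 .196 35
```

```text
clock: 9.7
position: [0.449, 0.1455, 0.2031]
ee_rot: [0.673, 0.677, 0.212, -0.212]
ft_force: [-3.3, -6.9, -1.4]
grip_width: 0.278
t 9.7 tcp [0.449  0.1455 0.2031] F [-3.3 -6.9 -1.4] w 0.278
q [-0.63  0.03  0.63  2.06 -0.7   1.16  0.33]
toolz [-0.002  0.572 -0.82 ] tooly [1.    0.005 0.002]
rot [-0.002  0.002  0.006] shift now-axes [1.2 0.  3.5] final-axes [1.2 0.  3.5] world [ 0.   3.  -2.2]
```

```bash
python3 -m creep '[[0,0,0,3.9,4.5,-5.5,255],[0,0,0,3.5,5.4,-5,255],[0,0,0,3.1,6.1,-4.4,255],[0,0,0,2.5,6.7,-3.7,255],[0,0,0,2.1,7.3,-2.9,255],[0,0,0,1.5,7.7,-2.2,255],[0,0,0,0.9,7.9,-1.3,255],[0,0,0,0.3,8.1,-0.4,255]]';python3 st.py .5025 .152 .227 35
```

```text
clock: 10.5
position: [0.5032, 0.1458, 0.2335]
ee_rot: [0.673, 0.677, 0.212, -0.211]
ft_force: [-2.4, -5.5, -8.5]
grip_width: 0.282
t 10.5 tcp [0.5032 0.1458 0.2335] F [-2.4 -5.5 -8.5] w 0.282
q [-0.61  0.14  0.65  1.91 -0.73  1.25  0.32]
toolz [-0.001  0.571 -0.821] tooly [1.    0.005 0.002]
rot [-0.001  0.003  0.005] shift now-axes [ 1.3 -0.7  2.9] final-axes [ 1.3 -0.7  2.9] world [-0.7  2.8 -1.6]
```

Turn one done; now the second.

```bash
python3 -m creep '[[0,0,0,-0.3,8.1,0.4,255],[0,0,0,-0.9,7.9,1.3,255],[0,0,0,-1.5,7.7,2.2,255],[0,0,0,-2.1,7.3,2.9,255],[0,0,0,-2.5,6.7,3.7,255],[0,0,0,-3.1,6.1,4.4,255],[0,0,0,-3.5,5.4,5,255],[0,0,0,-3.9,4.5,5.5,255]]'
python3 -m creep '[[0,0,0,-4.2,3.6,6,255],[0,0,0,-4.4,2.6,6.2,255],[0,0,0,-4.5,1.6,6.6,255],[0,0,0,-4.7,0.5,6.6,255],[0,0,0,-4.6,-0.5,6.6,255],[0,0,0,-4.6,-1.6,6.5,255],[0,0,0,-4.4,-2.6,6.3,255],[0,0,0,-4.1,-3.6,6,255]]'
```

```text
clock: 11.3
position: [0.5561, 0.146, 0.2023]
ee_rot: [0.673, 0.677, 0.211, -0.212]
ft_force: [-9.1, -7.1, -3.0]
grip_width: 0.286
clock: 12.1
position: [0.5568, 0.1461, 0.1416]
ee_rot: [0.672, 0.677, 0.212, -0.212]
ft_force: [-9.5, -9.7, 9.3]
grip_width: 0.28
```

```bash
python3 -m creep '[[0,0,0,-3.9,-4.5,5.5,255],[0,0,0,-3.5,-5.4,5,255],[0,0,0,-3.1,-6.1,4.4,255],[0,0,0,-2.6,-6.7,3.7,255],[0,0,0,-2,-7.3,2.9,255],[0,0,0,-1.5,-7.7,2.1,255],[0,0,0,-0.9,-7.9,1.3,255],[0,0,0,-0.3,-8.1,0.5,255]]';python3 st.py .5025 .152 .103 35
```

```text
clock: 12.9
position: [0.5064, 0.1457, 0.1098]
ee_rot: [0.673, 0.676, 0.214, -0.208]
ft_force: [9.2, -1.7, -15.0]
grip_width: 0.282
t 12.9 tcp [0.5064 0.1457 0.1098] F [  9.2  -1.7 -15. ] w 0.282
q [-0.55  0.33  0.6   2.01 -0.92  1.1   0.58]
toolz [ 0.006  0.57  -0.822] tooly [1.    0.002 0.009]
rot [0.006 0.005 0.006] shift now-axes [ 1.3 -3.9  3.1] final-axes [ 1.3 -3.9  3.2] world [-3.9  2.9 -1.9]
```

```bash
python3 -m creep '[[0,0,0,0.3,-8.1,-0.5,255],[0,0,0,0.9,-7.9,-1.3,255],[0,0,0,1.5,-7.7,-2.1,255],[0,0,0,2,-7.3,-2.9,255],[0,0,0,2.6,-6.7,-3.7,255],[0,0,0,3.1,-6.1,-4.4,255],[0,0,0,3.5,-5.4,-5,255],[0,0,0,3.9,-4.5,-5.5,255]]'
python3 -m creep '[[0,0,0,4.1,-3.6,-6,255],[0,0,0,4.4,-2.6,-6.3,255],[0,0,0,4.6,-1.6,-6.5,255],[0,0,0,4.6,-0.5,-6.6,255],[0,0,0,4.7,0.5,-6.6,255],[0,0,0,4.5,1.6,-6.6,255],[0,0,0,4.4,2.6,-6.2,255],[0,0,0,4.2,3.6,-6,255]]'
```

```text
clock: 13.7
position: [0.4484, 0.1456, 0.1407]
ee_rot: [0.673, 0.677, 0.212, -0.212]
ft_force: [-5.7, -10.5, -2.3]
grip_width: 0.283
clock: 14.5
position: [0.4491, 0.1455, 0.2033]
ee_rot: [0.673, 0.677, 0.212, -0.212]
ft_force: [-2.2, -8.3, -2.6]
grip_width: 0.282
```

```bash
python3 -m creep '[[0,0,0,3.9,4.5,-5.5,255],[0,0,0,3.5,5.4,-5,255],[0,0,0,3.1,6.1,-4.4,255],[0,0,0,2.5,6.7,-3.7,255],[0,0,0,2.1,7.3,-2.9,255],[0,0,0,1.5,7.7,-2.2,255],[0,0,0,0.9,7.9,-1.3,255],[0,0,0,0.3,8.1,-0.4,255]]';python3 -m creep '[[0,0,0,0,0,0,255],[0,0,0,0,0,0,255]]'; python3 st.py .5025 .152 .227 35
python3 - <<'E'
from h import *
for n in("side","top"):
    p,d=camera(n);np.save(f"/tmp/{n}2.npy",d)
    c=p[75:195,150:310] if n=="side" else p[95:275,100:260]
    cv2.imwrite(f"pics/{n}2.png",cv2.resize(c,None,fx=5 if n=="side" else 3,fy=5 if n=="side" else 3,interpolation=cv2.INTER_CUBIC))
E
```

```text
clock: 15.3
position: [0.5029, 0.1458, 0.2335]
ee_rot: [0.673, 0.677, 0.212, -0.212]
ft_force: [-2.6, -6.4, -9.5]
grip_width: 0.283
clock: 15.5
position: [0.5034, 0.1458, 0.2335]
ee_rot: [0.673, 0.676, 0.212, -0.211]
ft_force: [1.3, -4.7, -8.9]
grip_width: 0.281
t 15.5 tcp [0.5034 0.1458 0.2335] F [ 1.3 -4.7 -8.9] w 0.281
q [-0.61  0.14  0.64  1.91 -0.73  1.25  0.32]
toolz [ 0.     0.571 -0.821] tooly [1.    0.004 0.003]
rot [0.    0.003 0.005] shift now-axes [ 1.3 -0.9  2.9] final-axes [ 1.3 -0.9  2.9] world [-0.9  2.8 -1.6]
```

View pics/side2.png

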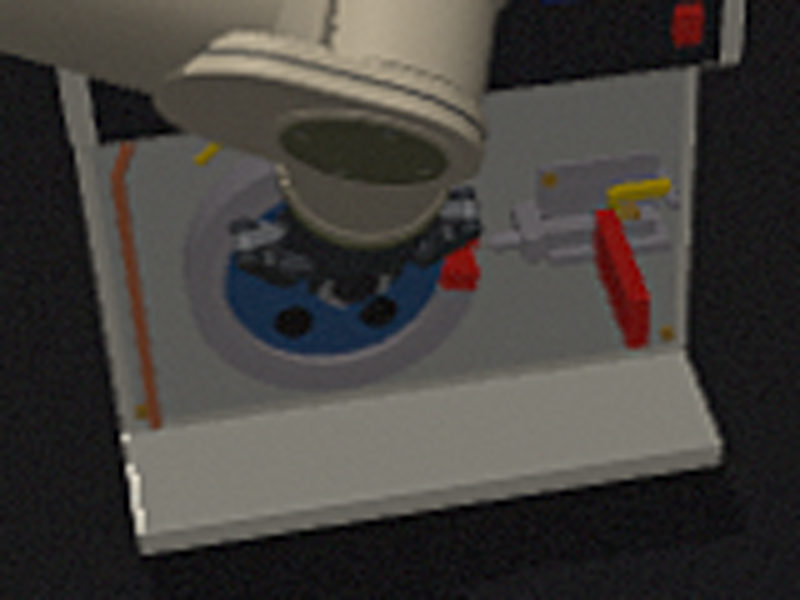

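```bash
python3 -m creep '[[0,0,0,0,0,0,0],[0,0,0,0,0,0,0],[0,0,0,0,0,0,0],[0,0,0,0,0,0,0],[0,0,0,0,0,-30,0],[0,0,0,0,0,-40,0],[0,0,0,-30,0,-30,0],[0,0,0,-30,0,-20,0]]'; python3 st.py .68 .15 .165 35
python3 - <<'E'
from h import *
for n in("side","top"):
    p,d=camera(n);np.save(f"/tmp/{n}3.npy",d)
    c=p[75:195,150:310] if n=="side" else p[95:275,100:260]
    cv2.imwrite(f"pics/{n}3.png",cv2.resize(c,None,fx=5 if n=="side" else 3,fy=5 if n=="side" else 3,interpolation=cv2.INTER_CUBIC))
E
```

```text
clock: 16.4
position: [0.5044, 0.0276, 0.3005]
ee_rot: [0.672, 0.677, 0.214, -0.21]
ft_force: [0.4, -0.9, -0.3]
grip_width: 0.994
t 16.4 tcp [0.5044 0.0276 0.3005] F [ 0.4 -0.9 -0.3] w 0.994
q [-0.47  0.13  0.75  1.77 -0.68  1.49  0.42]
toolz [ 0.003  0.573 -0.82 ] tooly [1.    0.006 0.008]
rot [0.003 0.001 0.01 ] shift now-axes [ 21.  175.2 175.7] final-axes [ 22.5 175.6 175.2] world [ 175.6  118.9 -130.6]
```

View pics/side3.png

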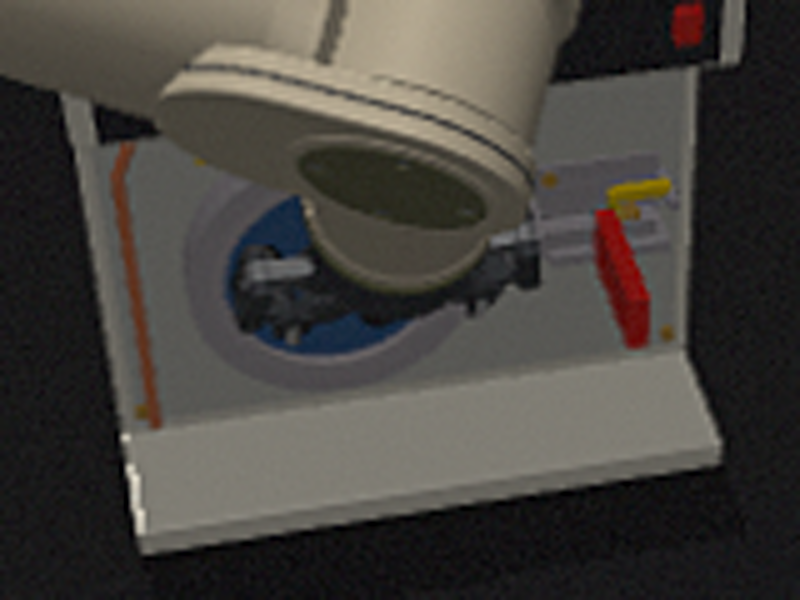

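View pics/top3.png

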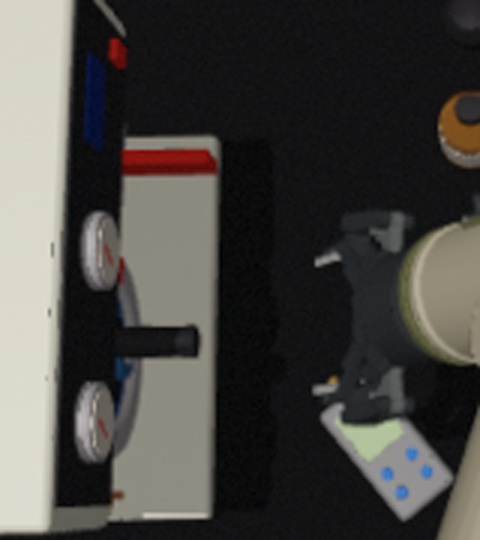

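```bash
python3 - <<'E'
from h import *
d=np.load('/tmp/top3.npy')
for n,q in dict(bottle=(257,130),bottlecap=(257,133),vial1=(228,55),vial3=(152,58),rackwood=(240,50),rackfr=(190,92)).items(): print(n,unproj("top",np.load('/tmp/top0.npy'),*q).round(3))
for n,q in dict(tab=(208,161),hend=(190,341),hmid=(170,341)).items(): print(n,unproj("top",d,100+q[0]/3-.33,95+q[1]/3-.33).round(4))
E
```

```text
bottle [ 0.731 -0.082  0.113]
bottlecap [ 0.723 -0.082  0.112]
vial1 [ 0.919 -0.007  0.178]
vial3 [0.911 0.195 0.182]
rackwood [ 0.942 -0.038  0.162]
rackfr [0.89  0.123 0.009]
tab [0.6622 0.1416 0.1838]
hend [0.5015 0.1378 0.2425]
hmid [0.502  0.1541 0.2396]
```

```bash
python3 -m creep '[[0,0,0.01,0,40,0,0],[0,0,0,0,40,0,0],[0,0,0,0,40,0,0],[0,0,0,0,41,0,0],[0,0,0,10,0,30,0],[0,0,0,15,0,30,0],[0,0,0,0,0,30,0],[0,0,0,0,0,0,0]]'; python3 st.py .665 .152 .170 35
python3 - <<'E'
from h import *
for n in("side","top"):
    p,d=camera(n);np.save(f"/tmp/{n}4.npy",d)
    c=p[75:195,150:310] if n=="side" else p[95:275,100:260]
    cv2.imwrite(f"pics/{n}4.png",cv2.resize(c,None,fx=5 if n=="side" else 3,fy=5 if n=="side" else 3,interpolation=cv2.INTER_CUBIC))
E
```

```text
clock: 17.3
position: [0.6634, 0.1054, 0.2351]
ee_rot: [0.674, 0.674, 0.21, -0.215]
ft_force: [-0.9, 0.9, -0.1]
grip_width: 0.999
t 17.3 tcp [0.6634 0.1054 0.2351] F [-0.9  0.9 -0.1] w 0.999
q [-0.43  0.55  0.68  1.46 -0.94  1.48  0.41]
toolz [-0.007  0.574 -0.819] tooly [ 1.     0.002 -0.007]
rot [-0.007  0.    -0.002] shift now-axes [ 0.8  2.1 74.1] final-axes [ 0.8  1.6 74.1] world [  1.6  43.1 -60.2]
```

View pics/side4.png

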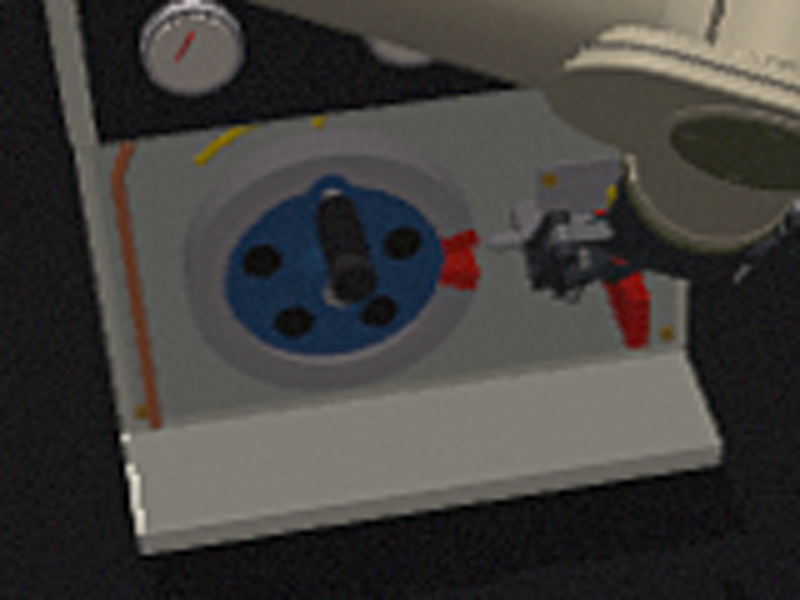

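View pics/top4.png

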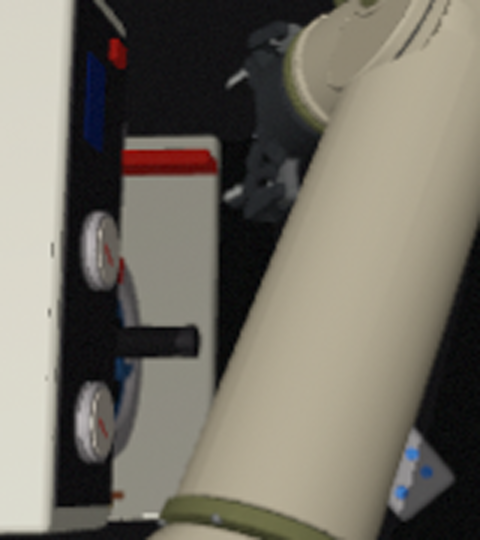

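```bash
python3 - <<'E'
from h import *
d=np.load('/tmp/top4.npy')
f=lambda n,X:((proj(n,np.array(X))-([100,95] if n=="top" else [150,75])+(.33 if n=="top" else .4))*(3 if n=="top" else 5)).round(1)
print('notch',f("side",(.5905,.2225,.165)),'handleend',f("side",(.5025,.1355,.227)))
print('tipmid',f("top",(.6634,.115,.2145)),'tabfront',f("top",(.6675,.141,.185)),f("top",(.662,.141,.185)))
for q in [(236,80),(234,197),(205,155),(205,160),(205,168)]: print(q,unproj("top",d,100+q[0]/3-.33,95+q[1]/3-.33).round(4))
E
```

```text
notch [479.6 257. ] handleend [350.6 286.3]
tipmid [231.8 148.9] tabfront [208.5 154.5] [208.3 160.8]
(236, 80) [0.7108 0.106  0.2473]
(234, 197) [0.6137 0.1045 0.2507]
(205, 155) [0.6658 0.1429 0.1895]
(205, 160) [0.6631 0.1442 0.1835]
(205, 168) [0.6607 0.1479 0.1671]
```

```bash
python3 -m creep '[[0,0,0,0,1,37,0],[0,0,0,0,1,37,0],[0,0,0,0,0,0,0],[0,0,0,0,0,0,255],[0,0,0,0,0,0,255],[0,0,0,0,0,0,255],[0,0,0,0,0,0,255],[0,0,0,0,0,0,255]]' 40;python3 st.py .664 .152 .170 35
```

```text
clock: 18.2
position: [0.6673, 0.1426, 0.1785]
ee_rot: [0.676, 0.673, 0.212, -0.212]
ft_force: [-3.2, -6.3, 8.7]
grip_width: 0.155
t 18.2 tcp [0.6673 0.1426 0.1785] F [-3.2 -6.3  8.7] w 0.155
q [-0.47  0.6   0.65  1.52 -0.98  1.37  0.44]
toolz [ 0.001  0.572 -0.82 ] tooly [ 1.    -0.004 -0.001]
rot [ 0.001  0.002 -0.004] shift now-axes [ 2.8 -3.3  6.4] final-axes [ 2.8 -3.3  6.4] world [-3.3  6.  -3.6]
```

```bash
python3 -m creep '[[0,0,0,0,-3,0,255],[0,0,0,0,-3,0,255],[0,0,0,0,-3,0,255],[0,0,0,0,-3,0,255],[0,0,0,0,-3,0,255],[0,0,0,0,-3,0,255],[0,0,0,0,-3,0,255],[0,0,0,0,0,0,255]]' ;python3 st.py .645 .152 .170 35
```

```text
clock: 19.0
position: [0.6469, 0.1425, 0.1787]
ee_rot: [0.676, 0.673, 0.213, -0.211]
ft_force: [5.8, -1.7, 1.9]
grip_width: 0.154
t 19.0 tcp [0.6469 0.1425 0.1787] F [ 5.8 -1.7  1.9] w 0.154
q [-0.49  0.55  0.66  1.58 -0.97  1.35  0.45]
toolz [ 0.004  0.572 -0.82 ] tooly [ 1.    -0.005  0.001]
rot [ 0.004  0.002 -0.003] shift now-axes [ 2.9 -1.9  6.6] final-axes [ 2.8 -1.9  6.6] world [-1.9  6.1 -3.8]
```

```bash
python3 -m creep '[[0,0,0,0,-3,0,255],[0,0,0,0,-2,0,255],[0,0,0,0,0,0,255],[0,0,0,0,0,0,255]]' ;python3 -m creep '[[0,0,0,0,2,0,255],[0,0,0,0,2,0,255],[0,0,0,0,0,0,255]]'; python3 st.py .645 .152 .170 35
```

```text
clock: 19.4
position: [0.6448, 0.1423, 0.1788]
ee_rot: [0.677, 0.673, 0.214, -0.208]
ft_force: [22.8, 1.3, -5.6]
grip_width: 0.152
clock: 19.7
position: [0.6464, 0.1424, 0.1787]
ee_rot: [0.676, 0.673, 0.213, -0.211]
ft_force: [6.2, -2.3, 1.6]
grip_width: 0.155
t 19.7 tcp [0.6464 0.1424 0.1787] F [ 6.2 -2.3  1.6] w 0.155
q [-0.49  0.55  0.66  1.58 -0.97  1.34  0.45]
toolz [ 0.004  0.571 -0.821] tooly [ 1.    -0.005  0.001]
rot [ 0.004  0.003 -0.003] shift now-axes [ 2.9 -1.4  6.6] final-axes [ 2.9 -1.4  6.6] world [-1.4  6.2 -3.7]
```

```bash
python3 -m creep '[[0,0,0,0,0,0,0],[0,0,0,0,0,0,0],[0,0,0,0,0,0,0],[0,0,0,0,0,0,0],[0,0,0,0,0,-30,0],[0,0,0,0,0,-40,0],[0,0,0,-30,0,-40,0],[0,0,0,-40,0,-20,0]]'; python3 -m creep '[[0,0,0,-40,0,0,0],[0,0,0,-40,0,-20,0],[0,0,0,0,0,0,0],[0,0,0,0,0,0,0]]'; python3 st.py
python3 - <<'E'
from h import *
for n in("side","top"):
    p,d=camera(n);np.save(f"/tmp/{n}5.npy",d);cv2.imwrite(f"pics/{n}5f.png",p)
    c=p[75:195,150:310] if n=="side" else p[95:275,100:260]
    cv2.imwrite(f"pics/{n}5.png",cv2.resize(c,None,fx=5 if n=="side" else 3,fy=5 if n=="side" else 3,interpolation=cv2.INTER_CUBIC))
E
```

```text
clock: 20.5
position: [0.6457, 0.0102, 0.2483]
ee_rot: [0.675, 0.675, 0.214, -0.211]
ft_force: [-0.1, -0.9, -0.4]
grip_width: 1.003
clock: 20.9
position: [0.6443, -0.0669, 0.2147]
ee_rot: [0.677, 0.672, 0.212, -0.212]
ft_force: [0.2, -0.4, 0.6]
grip_width: 1.0
t 20.9 tcp [ 0.6443 -0.0669  0.2147] F [ 0.2 -0.4  0.6] w 1.0
q [-0.18  0.63  0.72  1.42 -0.92  1.61  0.65]
toolz [ 0.001  0.572 -0.82 ] tooly [ 1.    -0.005 -0.003]
```

View pics/side5.png

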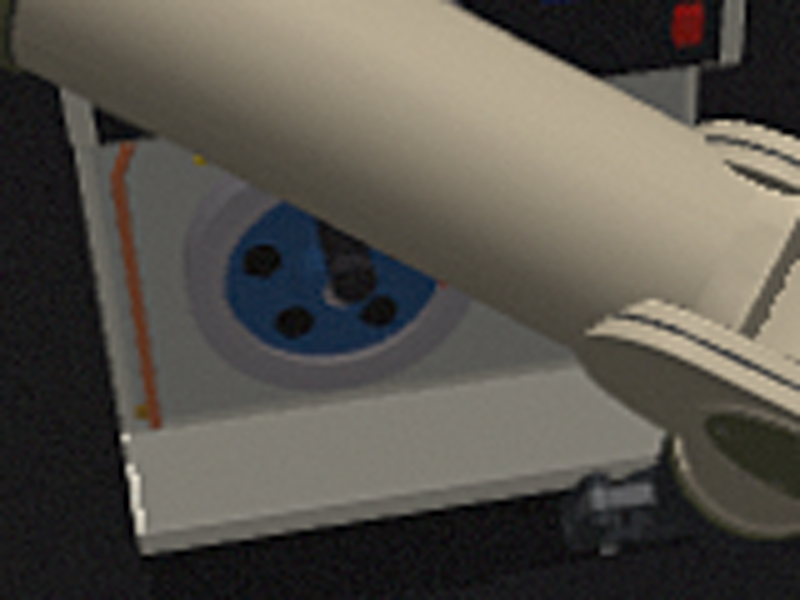

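View pics/top5f.png

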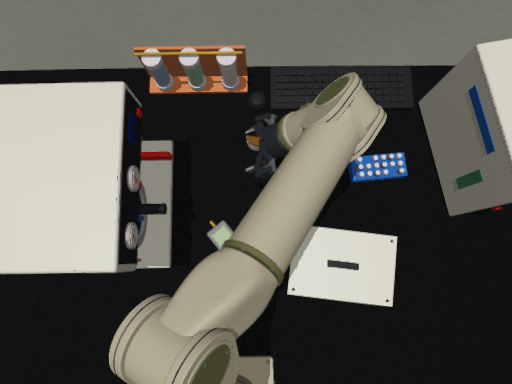

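```bash
python3 - <<'E'
import cv2,numpy as np
a=cv2.imread('pics/top0.png');b=cv2.imread('pics/top5f.png')
cv2.imwrite('pics/tabcmp.png',cv2.resize(np.hstack([a[135:175,135:185],b[135:175,135:185]]),None,fx=8,fy=8,interpolation=cv2.INTER_CUBIC))
from h import *
for x in(.6675,.6455):print([proj("top",np.array([x+e,.141,.185])).round(1) for e in(-.007,.007)])
E
```

```text
[array([169.1, 148.8]), array([169.2, 143.5])]
[array([168.9, 157.3]), array([169. , 151.9])]
```

View pics/tabcmp.png

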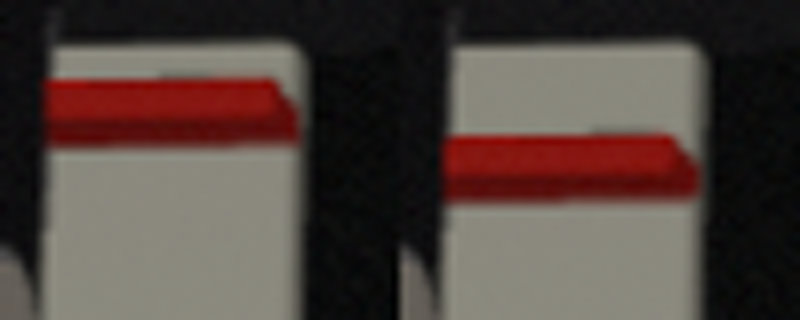

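```bash
python3 -c "
from workcell import *
print(hand_in())"
```

```text
the job is handed in; nothing more can be done
None
```

I've handed the job in: the flywheel went through its stiff point twice and the lock is in. `hand_in()` gave no verdict, so the checks below are mine.

- **Turning:** I held the black handle and turned it clockwise through two full turns in one movement, about 4.8 s a turn. The measured wrist force components stayed at or below 15 N. I read the flywheel's speed only from the tool's steady motion, which showed no race or spring-back.
- **Stopping point:** After I let go, the handle stood straight above the shaft, at x about 0.502 against about 0.5025 for the hub. The two red marks sat at the bolt's height.
- **Lock:** I gripped the red tab and pushed it to its stop, about 22.5 mm by the arm's readings at 23 N. After release it stayed about 18 mm in from its starting position in the top camera. That matches the pawl holding at 18.5 mm, and it is above the required 16.5 mm, though by only about 2 mm.
- **At the end:** The gripper was open and clear with about zero force, at 20.9 s. The arm hid the lock in the last side view, so the bolt position rests on the top camera alone.
- **Bench:** Nothing looked moved in the last top view. I didn't measure it, and the arm hid the screwdriver, the tray with the old ring, and parts of the bottle and flow meter.

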